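# Draw the dosing syringe's plunger for a seal check

### The job

The big dosing syringe hangs in its filling stand and its plunger has to be drawn for a seal check. First swing the keeper fully home over the barrel's flange so that the barrel cannot come up with the plunger; then take the plunger by its cross handle, draw it straight up without binding it in the barrel until the dark band round it has just come clear above the keeper, and finish still holding it there, steady and without letting go. Leave the keeper closed and the things round the stand where they are.

Things in the scene. Friction and masses are not known exactly. Their poses are not given: they have to be found in the camera images.
- stand: Filling stand, fixed to the table: grey base plate 130 x 120 x 14 mm, an 18 mm steel column at its back (52 mm behind the origin, +x) and two ring brackets, 44 mm wide, that carry the syringe upright. Origin: on the table under the syringe's axis; z up, its front (-x) roughly towards the robot, y to its left. The upper bracket's top, on which the barrel's flange rests, is 118 mm above the table.
- keeper (a joint): Steel keeper: 4 mm plate, upper face 129 mm above the table (6 mm above the flange), swinging level about the column; a 26 mm slot, open to the stand's right (-y), takes the plunger. In rad: 0 = fully home over the flange, at its stop, pointing to the stand's front; grows clockwise seen from above, to the stand's left (+y). Starts at 0.75 to 1.15; stays where left; 0.5 N at the peg moves it.
- keeper_peg (a point): Middle of the black upright thumb peg on the keeper's end: 10 mm thick (12 mm at its head), free from 129 to 159 mm above the table; this point is 145 mm above the table and 100 mm from the pivot (the column's axis). It swings with the keeper; fully home it stands 48 mm in front of the syringe's axis and 4 mm to the stand's left.
- barrel: Clear syringe barrel, 28 mm outside, 19.5 mm bore, with black graduation ticks and a white 56 mm round flange, 5 mm thick, at its top; loose, 0.12 kg, hanging by the flange in the upper bracket (30 mm hole). Origin: on its axis at the underside of the flange; z up along the bore. The bore's floor lies 78 mm below the origin.
- barrel_mouth (a point): Centre of the barrel's open upper end, at the top face of the flange (123 mm above the table); z up along the bore.
- plunger: Solid steel plunger rod, 18 mm thick and 108 mm long, in the barrel's bore with 0.75 mm of play all round; loose, about 0.2 kg, it sinks back if let go. A 10 mm neck carries a black cross handle on top. Origin: centre of its lower end; z up along its axis; the handle lies along its x.
- plunger_handle (a point): Centre of the plunger's black cross handle: a bar 48 mm long (along the plunger's x), 12 mm wide (along its y) and 14 mm high; 130 mm above the plunger's lower end, 170 mm above the table at the start. Pinch it across its 12 mm width from above.
- plunger_band (a point): Centre of the dark band, 6 mm wide, round the plunger, 86 mm below the handle's centre. At the start it is inside the barrel, 39 mm below the mouth; to stand just clear above the keeper its centre must be 9 mm or a little more above the mouth, so the plunger rises about 48 to 64 mm; about 20 to 35 mm of it then remain in the bore.
- loose_vial_1: Small stoppered vial, 22 mm thick, 41 mm tall, standing in front of the stand, to be left alone. Origin: centre of its underside.
- loose_vial_4: Larger stoppered vial, 27 mm thick, 51 mm tall, standing in front of the stand, to be left alone. Origin: centre of its underside.
- loose_tally_counter: Hand tally counter, 62 x 47 x 21 mm, on the table to the right of the stand, to be left alone. Origin: centre of its underside.
- loose_peel_pack_1: Syringe in a peel pack, 48 x 176 x 16 mm, lying to the left of the stand, to be left alone. Origin: centre of its underside.
Not all that is in view belongs to the job. What is meant by the barrel is not pink, and is the larger of those in its own colour. Of the things that look like the plunger, the middle-sized one is meant.

How it is judged:
By the outcome, as a careful person would: the job done as asked, in the order asked, and still so for the second after the job is handed in, while the arm keeps its last pose, push and grip.
It also fails if it takes over 42 s, if anything falls off the work surface, if the arm or the gripper's body presses on something with over 40 N, if the wrist force passes 120 N, or if a joint passes its speed limit or range.

### The arm

A 6-joint arm with a two-finger parallel gripper is mounted at the origin on a cart in front of the work surface, level with it; the furniture and walls round the work are solid. World frame = base frame: x ahead of the robot, y to its left, z up, the work surface at z = 0. Lengths are in m, angles in rad, forces in N, time in s.
With the tool pointing down it reaches from about 0.3 to 0.775 m from the base axis. Payload 14.6 kg.
Tool frame: the origin (TCP) lies between the finger pads; the fingertips stand ahead of it and the grasp point (between the pads) lies 11 mm behind it (env.tcp_to_tips is the x of the fingertips in the tool frame, in m); x points along the fingers, z is the direction in which the jaws open and shut, and the axes are right-handed (so a half turn about x gives the same grasp; the last joint's range is limited). The gripper opens to 94 mm and grips with 3 to 60 N. Pads are 16 mm wide; open, the fingers measure 119 mm over their backs; the gripper's body (75 mm by 177 mm) begins 78 mm behind the grasp point.
Start: joints at [1.074, 0.3, 1.521, -0, 1.321, -0.067], TCP at [0.229, 0.5, 0.213] pointing down, gripper open.
Joint ranges: [-3.03, 3.03], [-0.79, 2.21], [0.23, 2.52], [-1.04, 4.18], [0, 3.07], [-2.55, 2.55]. Speed limits (rad/s): [2.22, 2.22, 2.57, 3.14, 3.14, 3.14].

### API

Orientations are given as a rotation vector (axis times angle).
In Python, from plant import env, viewer, finder gives the robot as it stands.
- The arm moves only by the shell command python3 -m jog 'ROWS' [FORCE]. ROWS is text: rows parted by semicolons, each of 5 numbers parted by spaces: the shift along the world's x, y, z in m, then the turn about the world's z in rad, then the opening, from 0 (shut) to 1 (fully open). A call has 1 to 5 rows; each row shifts and turns the pose as measured when the row begins; what a row does not reach is not made up. A row lasts 1/8 s, in which the tool goes at most 62.5 mm and 10.7 degrees, less where a joint would pass 70% of its speed; a pose out of reach is approached as far as the arm can. A call is refused whole if a number of a shift passes 0.0625 or a number of a turn 0.188, either way. A call with a gripper value outside its range is refused whole. The fingers move at their own pace and stop on an object; FORCE is the grip in N (left out, the last holds). Time passes only in rows, so rows that do not move let the fingers close. It gives the time, the measured TCP pose, the force and the opening at its end, in the units of the state.
- env.get_obs(): the state, without advancing time (a new reading comes with each control period).
- viewer.get_image(name): name is "side" or "top" or "wrist"; returns a dict with "pixels" (420x560x3 uint8, red, green, blue), "intrinsics" (3x3 intrinsics, pixels), "k1" (the pictures are not rectified: a ray, as slopes to the right and down, at radius r is drawn at 1 + k1 r^2 times it, then the intrinsics apply), "rvec" (rotation vector, rad) and "tvec" (3), from world to camera coordinates, as OpenCV has them. Camera axes: x right, y down, z forward; pixel columns grow to the right and rows downward; lengths in m; the calibration is good to about 2 mm. A picture is of the moment at which its call begins. There is no depth.
- env.sign_off(): hands the job in, once; it reports no verdict.
Trained networks look in the newest picture that a camera, given by its name, has taken for a name from the list of things; names that differ only in an ending like _2 or _b are one class to them, and where a whole thing is asked for, a point or a joint stands for the part that bears it (a point fixed in the world has none). Each returns a list of dicts, best first, with "confidence" (0 to 1); they miss things now and then, are a little off and sometimes report something else, mostly with a low value. They report only what shows in the picture. A call takes as long as a camera call. They do not tell look-alikes from the thing itself.
- finder.spot_in(camera, name): "rect" ([left, top, right, bottom] in pixels, round what is visible of it).
- finder.trace(camera, name): "pixels" (420x560 bool, what is visible of it) and "rect" ([left, top, right, bottom] in pixels, round what is visible of it).
- finder.landmark_of(camera, name): "position" ([column, row] in pixels: a listed point, or the origin of a listed thing).
The state is a dict: "t": time; "q": joint angles; "qvel": joint speeds; "joint_efforts": joint torques, N m; "position": TCP position; "tcp_rot": TCP orientation; "contact_force": force on the tool from outside, world axes, zero at the start; "ft_torque": the same for the moment, N m; "width": opening from 0.0 (shut) to 1.0 (fully open).
Only numpy, scipy, OpenCV 4.12 (cv2) and the standard library are available. Lean on these libraries where they do the work, as an engineer would, in place of code of your own. Each camera call takes 0.05 s, during which the arm holds its last target. There are 200 camera calls.

## Working session

There is one attempt and no reset: what is moved stays moved. The work goes in short steps, Python scripts to look and compute and a shell command to move; the robot and the scene stay as the last step left them, time stands still between calls to the robot, and variables do not carry over. Pictures are saved under pics/ and viewed, about 8 in all and at most 12, crops included, and the job is handed in when it is done.

```bash
ls; mkdir -p pics
cat > h.py <<'E'
from plant import env, viewer, finder
import numpy as np, cv2
def cam(n):
    d=viewer.get_image(n); return d
def ray(d,p):
    K=np.array(d["intrinsics"]);R=cv2.Rodrigues(np.array(d["rvec"],float))[0];t=np.array(d["tvec"],float).ravel()
    s=cv2.undistortPoints(np.array([[p]],float),K,np.array([d["k1"],0,0,0.]))[0,0]
    return -R.T@t, R.T@np.array([s[0],s[1],1.])
def atz(d,p,z):
    o,r=ray(d,p); return o+r*(z-o[2])/r[2]
def tri(ds,ps):
    A=np.zeros((3,3));b=np.zeros(3)
    for d,p in zip(ds,ps):
        o,r=ray(d,p);r=r/np.linalg.norm(r);M=np.eye(3)-np.outer(r,r);A+=M;b+=M@o
    return np.linalg.solve(A,b)
def proj(d,X):
    return cv2.projectPoints(np.array([X],float),np.array(d["rvec"],float),np.array(d["tvec"],float),np.array(d["intrinsics"]),np.array([d["k1"],0,0,0.]))[0][0,0]
def save(d,n,box=None,f=1):
    im=cv2.cvtColor(d["pixels"],cv2.COLOR_RGB2BGR)
    if box: im=im[box[1]:box[3],box[0]:box[2]]
    cv2.imwrite("pics/"+n,cv2.resize(im,None,fx=f,fy=f,interpolation=cv2.INTER_CUBIC))
E
cat > a.py <<'E'
from h import *
np.set_printoptions(precision=4,suppress=True)
D={n:cam(n) for n in("side","top")}
im=np.hstack([cv2.resize(D[n]["pixels"],(560,420)) for n in D])
for n in D: save(D[n],n+"0.png")
for nm in["keeper_peg","plunger_handle","barrel_mouth","stand","loose_vial_1","loose_vial_4","plunger","barrel"]:
  for n in D:
    for r in finder.landmark_of(n,nm)[:4]: print(nm,n,np.round(r["position"],1),round(r["confidence"],2))
E
python3 a.py
```

```text
pics
keeper_peg side [241.5 182.1] 0.96
keeper_peg top [247.4 240.7] 0.7
keeper_peg top [315.8 218.5] 0.42
plunger_handle side [296.2 259.2] 0.7
plunger_handle side [362.2 203.9] 0.61
plunger_handle side [265.  204.6] 0.31
plunger_handle top [350.5 141.3] 0.74
plunger_handle top [231.4 249. ] 0.7
plunger_handle top [276.8 218.8] 0.47
plunger_handle top [351.1 206.8] 0.45
barrel_mouth side [340.2 226. ] 0.64
barrel_mouth side [267.1 205.3] 0.6
barrel_mouth side [219.7 264.7] 0.51
barrel_mouth side [289.4 183.8] 0.5
barrel_mouth top [273.1 218.8] 0.82
barrel_mouth top [191.2 186. ] 0.59
barrel_mouth top [284.8 159.5] 0.53
stand side [268.1 256.6] 0.6
stand side [267.9 204. ] 0.34
stand top [271.4 225.2] 0.82
loose_vial_1 side [222.9 266.4] 0.83
loose_vial_1 top [290.8 263.1] 0.66
loose_vial_1 top [267.8 271.2] 0.39
loose_vial_4 side [222.9 266.4] 0.83
loose_vial_4 top [290.8 263.1] 0.66
loose_vial_4 top [267.8 271.2] 0.39
plunger side [296.1 303.1] 0.95
plunger side [356.1 291.7] 0.55
plunger top [345.2 212.5] 0.58
plunger top [334.8 158.4] 0.58
plunger top [277.  223.2] 0.44
barrel side [267.  206.5] 0.88
barrel side [338.3 232. ] 0.84
barrel side [288.9 180.2] 0.8
barrel top [188.8 188.2] 0.88
barrel top [271.7 219.8] 0.85
barrel top [284.9 159.2] 0.64
```

View pics/side0.png

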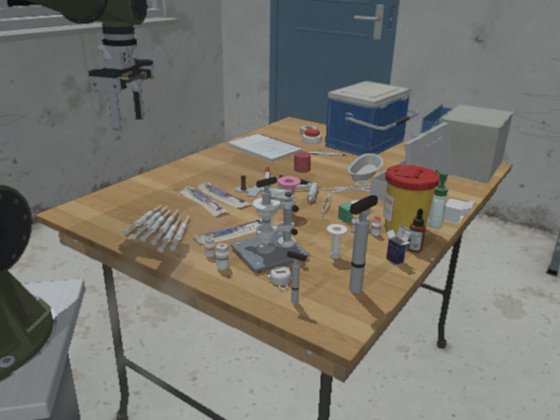

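View pics/top0.png

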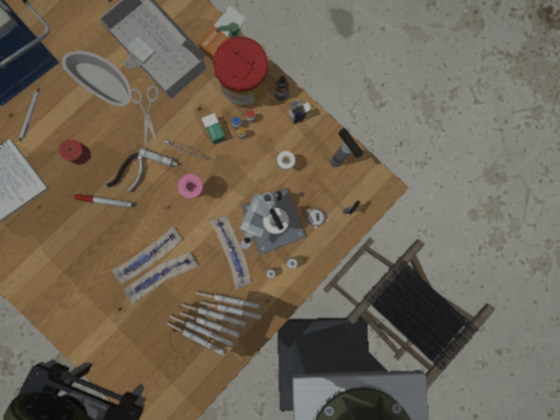

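The side view shows three handle look-alikes:
- (267,183), in the stand
- (362,204), large, standing free
- (296,259), small, standing free

The barrels are at (267,205) in the stand, (289,183) pink and (338,230) small white. The middle-sized plunger and the larger white barrel are the ones in the stand. The peg is at about (242,182) in the side view and (247,241) in the top view. Next: a close crop and triangulation.

```bash
cat > b.py <<'E'
from h import *
np.set_printoptions(precision=4,suppress=True)
D={n:cam(n) for n in("side","top")}
a=D["side"]["pixels"][160:290,200:330]; b=D["top"]["pixels"][175:290,215:330]
im=np.hstack([cv2.resize(a,(400,400),interpolation=2),cv2.resize(b,(400,400),interpolation=2)])
cv2.imwrite("pics/crop1.png",im[:,:,::-1])
S,T=D["side"],D["top"]
print("peg",tri([S,T],[(241.5,182.1),(247.4,240.7)]),atz(S,(241.5,182.1),.145),atz(T,(247.4,240.7),.145))
print("handle",atz(S,(267,183),.170),atz(T,(276.8,218.8),.17))
print("mouth",atz(S,(267,204.8),.123),atz(T,(273.1,218.8),.123))
print("stand",atz(S,(268.1,256.6),0),atz(T,(271.4,225.2),0))
print("vials",atz(T,(290.8,263.1),.0),atz(T,(267.8,271.2),.0),atz(S,(222.9,266.4),0))
for n in D:
  for r in finder.trace(n,"plunger_handle")[:5]: print(n,"tr",np.round(r["rect"]),r["confidence"])
  for r in finder.trace(n,"keeper")[:3]: print(n,"keeper",np.round(r["rect"]),r["confidence"])
print(env.get_obs()["tcp_rot"],env.tcp_to_tips)
E
python3 b.py
```

```text
peg [0.4736 0.2538 0.1471] [0.4732 0.2587 0.145 ] [0.4747 0.2538 0.145 ]
handle [0.5173 0.1895 0.17  ] [0.5172 0.1917 0.17  ]
mouth [0.5171 0.1858 0.123 ] [0.5209 0.1984 0.123 ]
stand [0.5204 0.1841 0.    ] [0.5144 0.2007 0.    ]
vials [0.42   0.1555 0.    ] [0.4021 0.2124 0.    ] [0.4218 0.1597 0.    ]
side tr [346. 195. 380. 291.] 0.89
side tr [286. 254. 306. 305.] 0.72
side tr [256. 173. 275. 206.] 0.5
side keeper [238. 174. 295. 198.] 0.67
side keeper [257. 176. 278. 210.] 0.46
top tr [332. 128. 362. 167.] 0.68
top tr [271. 211. 285. 228.] 0.67
top keeper [238. 193. 272. 250.] 0.97
[-0.887   1.3824  0.887 ] 0.008
```

View pics/crop1.png

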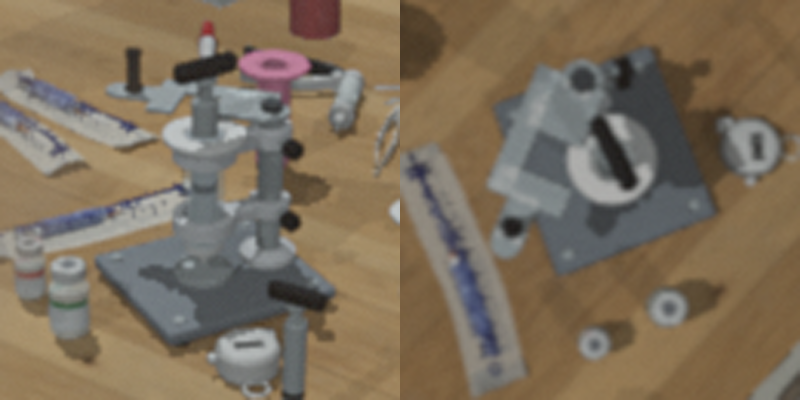

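The crop confirms it: the white-flanged barrel and its plunger are in the stand. The keeper is swung out to the left with its peg at crop (512,226). The vials stand in front and the counter is to the right. Next, fit the stand's pose.

```bash
cat > c.py <<'E'
from h import *
np.set_printoptions(precision=4,suppress=True)
D={n:cam(n) for n in("side","top")};S,T=D["side"],D["top"]
c=[atz(T,p,.014) for p in[(243.8,203.8),(286.9,189.4),(305.6,236),(261,253.2)]]
print("corners",c, [np.linalg.norm(c[i]-c[i-1]) for i in range(4)])
m=np.mean(c,0); f=(c[2]+c[3]-c[0]-c[1])[:2]; print("centre",m,"yaw back",np.arctan2(-f[1],-f[0]))
mo=atz(T,(276,221),.123);print("mouth",mo,atz(S,(266.6,204.5),.123),tri([S,T],[(266.6,204.5),(276,221)]))
for z in(.14,.15): print("col",z,atz(T,(267.6,197.4),z))
print("peg head",atz(T,(247.2,240),.159))
a,b=atz(T,(271.1,209.5),.177),atz(T,(281.7,229.1),.177);print("handle",(a+b)/2,np.linalg.norm(a-b),np.arctan2(*(a-b)[1::-1]))
a,b=atz(S,(256.5+1.5,182.5),.17),atz(S,(276,179),.17);print("handle side",(a+b)/2,np.linalg.norm(a-b),np.arctan2(*(b-a)[1::-1]))
E
python3 c.py
```

```text
corners [array([0.5677, 0.2669, 0.014 ]), array([0.6008, 0.1604, 0.014 ]), array([0.485 , 0.1182, 0.014 ]), array([0.4465, 0.2278, 0.014 ])] [np.float64(0.12741063143582188), np.float64(0.11156893166063121), np.float64(0.12327938868763322), np.float64(0.11619458963808621)]
centre [0.525  0.1933 0.014 ] yaw back 0.33061031615970465
mouth [0.516  0.1922 0.123 ] [0.5165 0.1873 0.123 ] [0.5167 0.1921 0.1207]
col 0.14 [0.5657 0.2092 0.14  ]
col 0.15 [0.5644 0.2093 0.15  ]
peg head [0.4758 0.2535 0.159 ]
handle [0.5157 0.1927 0.177 ] 0.045276321006695645 0.4677537350648035
handle side [0.5192 0.201  0.17  ] 0.04132654942763326 0.3257719451803752
```

```bash
python3 -m jog '0.042 -0.042 0 0 0.5; 0.042 -0.042 0 0 0.5; 0.042 -0.042 0 0 0.5; 0.042 -0.042 0 0 0.5; 0.042 -0.042 0 0 0.5' 5
python3 - <<'E'
from h import *
o=env.get_obs();p=o["position"];print(np.round(p,4),"to peg",np.round(np.array([.4745,.254])-p[:2],4))
W=cam("wrist");save(W,"wrist1.png")
for nm in["keeper_peg","plunger_handle","barrel_mouth"]:
  for r in finder.landmark_of("wrist",nm)[:3]: print(nm,np.round(r["position"],1),round(r["confidence"],2),atz(W,r["position"],{"k":.145,"p":.17,"b":.123}[nm[0]]))
E
```

```text
t: 1.92
position: [0.442, 0.2855, 0.2137]
tcp_rot: [-0.892, 1.379, 0.892]
contact_force: [0.9, 0.7, -1.0]
width: 0.516
[0.442  0.2855 0.2137] to peg [ 0.0325 -0.0315]
keeper_peg [259.3 269.1] 0.98 [0.47858401 0.25378615 0.145     ]
barrel_mouth [415.2 292.9] 0.95 [0.57429525 0.37513053 0.123     ]
barrel_mouth [259.4 383.5] 0.65 [0.61250253 0.1902007  0.123     ]
barrel_mouth [219.4 310.5] 0.64 [0.51378379 0.19263367 0.123     ]
```

View pics/wrist1.png

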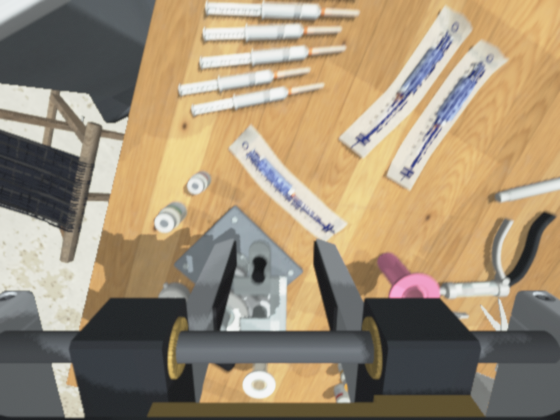

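The wrist picture shows the peg at (259,265) between the open fingers, agreeing within 4 mm. Move over it, descend, and close lightly.

```bash
python3 -m jog '0.034 -0.0315 0 0 0.45; 0 0 -0.03 0 0.45; 0 0 -0.04 0 0.45; 0 0 0 0 0.2; 0 0 0 0 0.08' 4;  python3 -m jog '0 0 0 0 0.08;0 0 0 0 0.05'
```

```text
t: 2.75
position: [0.4732, 0.26, 0.1443]
tcp_rot: [-0.896, 1.374, 0.897]
contact_force: [-0.6, -0.1, 0.5]
width: 0.271
t: 3.0
position: [0.4735, 0.2609, 0.1466]
tcp_rot: [-0.896, 1.371, 0.897]
contact_force: [1.0, -1.9, -6.0]
width: 0.104
```

```bash
python3 -m jog '-0.0015 -0.0148 -0.002 0.13 0.05; -0.0043 -0.013 0 0.135 0.05; -0.0025 -0.0134 0 0.135 0.05'
python3 - <<'E'
from h import *
o=env.get_obs();print(o["position"],o["contact_force"],o["ft_torque"])
D={n:cam(n) for n in("top","wrist")}
a=D["wrist"]["pixels"][150:400,150:400]; b=D["top"]["pixels"][175:290,215:330]
cv2.imwrite("pics/crop2.png",np.hstack([cv2.resize(a,(400,400),interpolation=2),cv2.resize(b,(400,400),interpolation=2)])[:,:,::-1])
E
```

```text
t: 3.38
position: [0.4652, 0.22, 0.1461]
tcp_rot: [-1.204, 1.202, 1.207]
contact_force: [3.9, 1.0, -3.9]
width: 0.107
[0.46515208 0.2199836  0.14605186] [ 3.91530496  0.96812095 -3.90999435] [ 0.047183   -0.6180406  -0.00968116]
```

View pics/crop2.png

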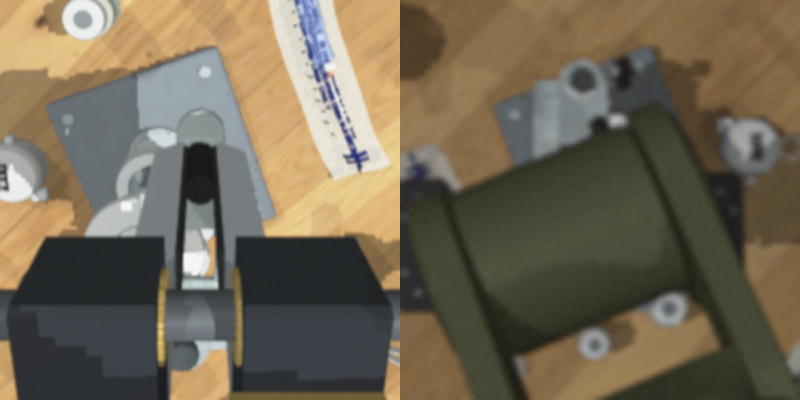

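The peg is held between the pads and the keeper is swinging with it. Continue to the stop.

```bash
python3 -m jog '-0.0007 -0.0136 0 0.135 0.05; 0.0012 -0.0135 0 0.135 0.05'; python3 -m jog '0.002 -0.0085 0 0.08 0.05';python3 -m jog '0.001 -0.005 0 0.05 0.05'; python3 -m jog '0.001 -0.003 0 0 0.05'
```

```text
t: 3.72
position: [0.4659, 0.1931, 0.1464]
tcp_rot: [-1.396, 1.064, 1.401]
contact_force: [3.6, 1.6, -5.1]
width: 0.105
t: 3.85
position: [0.4678, 0.1847, 0.1465]
tcp_rot: [-1.451, 1.018, 1.458]
contact_force: [-0.7, 0.4, -4.0]
width: 0.104
t: 3.98
position: [0.469, 0.1799, 0.1466]
tcp_rot: [-1.485, 0.989, 1.492]
contact_force: [0.0, 9.7, -5.3]
width: 0.108
t: 4.1
position: [0.4698, 0.1779, 0.1466]
tcp_rot: [-1.481, 0.99, 1.491]
contact_force: [-3.0, 8.7, -4.9]
width: 0.15
```

```bash
python3 -m jog '0 0 0 0 0.08; 0 0 0 0 0.4; 0 0 0 0 0.5';python3 -m jog '0 0 0.04 0 0.6; 0 0 0.04 0 0.6; -0.03 -0.01 0 0 0.6;0 0 0 0 0.6'
python3 - <<'E'
from h import *
np.set_printoptions(precision=4,suppress=True)
o=env.get_obs();R=cv2.Rodrigues(o["tcp_rot"])[0];print("jaw yaw",np.arctan2(R[1,2],R[0,2]),R[:,0])
W=cam("wrist");S=cam("side");T=cam("top")
cv2.imwrite("pics/crop3.png",np.hstack([cv2.resize(W["pixels"][200:420,120:400],(440,346),interpolation=2),cv2.resize(S["pixels"][160:290,200:330],(346,346),interpolation=2)])[:,:,::-1])
for n,d in(("wrist",W),("side",S),("top",T)):
 for nm,z in(("keeper_peg",.145),("plunger_handle",.17),("barrel_mouth",.123)):
  for r in finder.landmark_of(n,nm)[:3]:
   x=atz(d,r["position"],z)
   if np.linalg.norm(x[:2]-[.5,.19])<.08: print(n,nm,np.round(r["position"],1),round(r["confidence"],2),x)
E
```

```text
t: 4.47
position: [0.4698, 0.1798, 0.1473]
tcp_rot: [-1.473, 0.994, 1.485]
contact_force: [0.6, -0.6, -0.0]
width: 0.309
t: 4.97
position: [0.4396, 0.1698, 0.2308]
tcp_rot: [-1.47, 0.996, 1.48]
contact_force: [0.3, -0.3, 0.5]
width: 0.601
jaw yaw 1.9432278927739015 [ 0.0025  0.0131 -0.9999]
wrist keeper_peg [269.2 250.6] 0.72 [0.4755 0.1776 0.145 ]
wrist plunger_handle [267.5 310.1] 0.59 [0.5184 0.1926 0.17  ]
wrist barrel_mouth [265.6 280.9] 0.82 [0.5181 0.1898 0.123 ]
side keeper_peg [242.8 198.5] 0.76 [0.4665 0.1759 0.145 ]
side plunger_handle [266.4 180.4] 0.54 [0.5181 0.2029 0.17  ]
side barrel_mouth [268.9 202.1] 0.82 [0.523 0.198 0.123]
top keeper_peg [283. 242.] 0.95 [0.4699 0.1793 0.145 ]
top keeper_peg [272.8 219.7] 0.21 [0.5174 0.1995 0.145 ]
top plunger_handle [277.7 218. ] 0.57 [0.5188 0.1898 0.17  ]
top barrel_mouth [275.6 219.8] 0.52 [0.5186 0.193  0.123 ]
```

View pics/crop3.png

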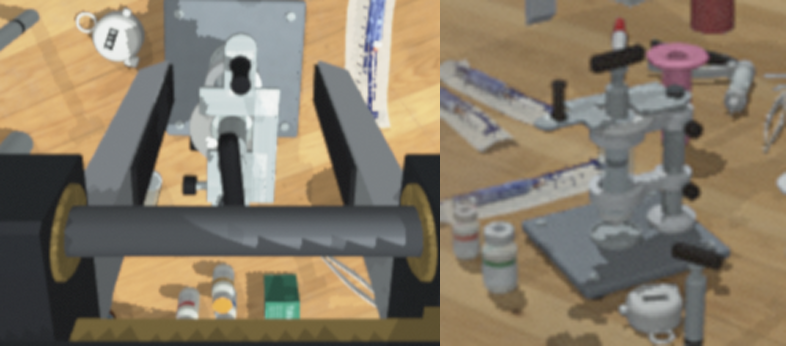

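The keeper is fully over the flange with its peg in front. The black handle lies under the wrist at crop (228–235,125–200). Next, measure its yaw.

Run:
```python
from h import *
np.set_printoptions(precision=4,suppress=True)
o=env.get_obs();p=o["position"]
for n in("wrist","top"):
 d=cam(n);g=d["pixels"].max(2)
 c=proj(d,[.518,.192,.177]);yy,xx=np.mgrid[:420,:560]
 r=45 if n=="wrist" else 12
 m=((g<50)&(np.hypot(xx-c[0],yy-c[1])<r)).astype(np.uint8)
 k,l,s,ce=cv2.connectedComponentsWithStats(m)
 for i in range(1,k):
  if s[i,4]<25: continue
  ys,xs=np.nonzero(l==i); P=np.array([atz(d,(x,y),.177)[:2] for x,y in zip(xs,ys)])
  u,sv,vt=np.linalg.svd(P-P.mean(0),full_matrices=False);v=vt[0]*np.sign(vt[0,0]);q=(P-P.mean(0))@v
  print(n,s[i],P.mean(0),"mid",P.mean(0)+v*(q.max()+q.min())/2,"yaw",np.arctan2(v[1],v[0]),"len",np.ptp(q))
print(p)
```

```text
wrist [259 285  16  46 527] [0.5118 0.1892] mid [0.5121 0.1894] yaw 0.449730595142081 len 0.04484561936692401
wrist [237 313   7  10  57] [0.5285 0.1716] mid [0.5288 0.1716] yaw 0.29662270395356194 len 0.009301315763755893
top [271 209  12  20  85] [0.5159 0.1929] mid [0.5169 0.1933] yaw 0.4479380605036917 len 0.042714749061741414
[0.4403 0.17   0.2299]
```

```bash
python3 -m jog '0.0376 0.0108 0 0.04 0.5; 0.0376 0.0108 0 0.037 0.5; 0 0 0 0 0.45';python3 - <<'E'
from h import *
np.set_printoptions(precision=4,suppress=True)
o=env.get_obs();R=cv2.Rodrigues(o["tcp_rot"])[0];p=o["position"];print("jaw yaw",np.arctan2(R[1,2],R[0,2]),R[:,0],p)
d=cam("wrist");save(d,"wrist4.png",(180,240,360,420),3)
g=d["pixels"].max(2);c=proj(d,[.5155,.1915,.177]);print(c,proj(d,p),proj(d,[.4696,.1792,.159]))
E
```

```text
t: 6.05
position: [0.5174, 0.1922, 0.2301]
tcp_rot: [-1.526, 0.948, 1.537]
contact_force: [-0.9, 0.5, -0.9]
width: 0.456
jaw yaw 2.0238184054769524 [ 0.0006  0.0131 -0.9999] [0.5174 0.1922 0.2301]
[276.6254 223.584 ] [277.6736 256.4619] [287.8262 159.9397]
```

View pics/wrist4.png

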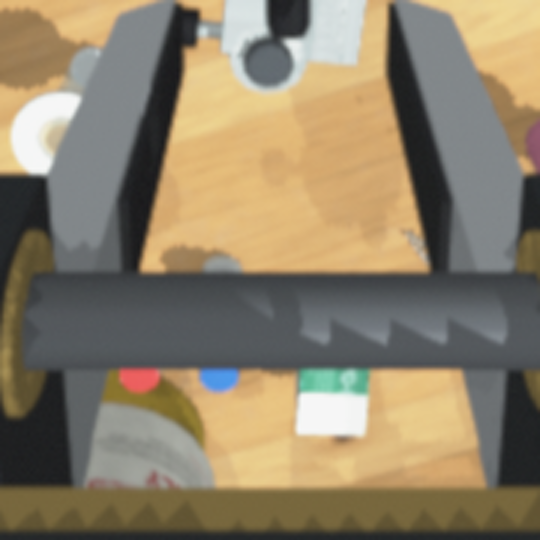

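The handle is centred between the fingers: its end is at about column 276, where it was projected. Descend and close gently.

```bash
python3 -m jog '-0.001 0 -0.035 0 0.45; 0 0 -0.035 0 0.45; 0 0 0 0 0.3'; python3 -m jog '0 0 0 0 0.1;0 0 0 0 0.1;0 0 0 0 0.08' 5;python3 -m jog '0 0 0 0 0.08'
```

```text
t: 6.48
position: [0.5137, 0.1916, 0.1599]
tcp_rot: [-1.525, 0.948, 1.535]
contact_force: [-0.8, -0.3, 0.6]
width: 0.376
t: 6.85
position: [0.5143, 0.1918, 0.1639]
tcp_rot: [-1.527, 0.944, 1.531]
contact_force: [-0.9, -0.2, -2.8]
width: 0.131
t: 6.98
position: [0.5143, 0.1918, 0.1642]
tcp_rot: [-1.527, 0.944, 1.531]
contact_force: [-0.0, 0.0, -2.6]
width: 0.124
```

```bash
python3 -m jog '0 0 0 0 0.08;0 0 0 0 0.08' 25;python3 -m jog '0 0 0.008 0 0.08';python3 -m jog '0 0 0.01 0 0.08'
```

```text
t: 7.22
position: [0.5142, 0.1918, 0.1642]
tcp_rot: [-1.527, 0.944, 1.531]
contact_force: [-0.2, -1.2, -3.2]
width: 0.126
t: 7.35
position: [0.514, 0.1917, 0.172]
tcp_rot: [-1.526, 0.945, 1.532]
contact_force: [0.4, 0.2, -3.2]
width: 0.121
t: 7.48
position: [0.514, 0.1916, 0.1826]
tcp_rot: [-1.527, 0.945, 1.532]
contact_force: [0.4, -0.3, -3.3]
width: 0.127
```

```bash
python3 -m jog '0 0 0.01 0 0.08;0.0002 0.0002 0.01 0 0.08';python3 -m jog '0 0 0.006 0 0.08;0 0 0 0 0.08'
python3 - <<'E'
from h import *
np.set_printoptions(precision=4,suppress=True)
S=cam("side");save(S,"side5.png",(220,140,310,230),6)
p=env.get_obs()["position"];print(p)
for nm in("plunger_band","plunger_handle","barrel_mouth"):
 for r in finder.landmark_of("side",nm)[:3]: print(nm,np.round(r["position"],1),round(r["confidence"],2))
for z in(.123,.129,.132,.17,.21): print(z,proj(S,[.516,.1915,z]))
E
```

```text
t: 7.72
position: [0.5144, 0.1919, 0.2047]
tcp_rot: [-1.527, 0.944, 1.532]
contact_force: [0.8, -0.2, -2.4]
width: 0.129
t: 7.98
position: [0.5146, 0.192, 0.2121]
tcp_rot: [-1.528, 0.943, 1.53]
contact_force: [0.1, -0.2, -2.6]
width: 0.123
[0.5146 0.1919 0.2118]
plunger_band [295.6 287.7] 0.86
plunger_band [265.8 198.3] 0.81
plunger_band [360.  262.8] 0.81
plunger_handle [265.3 158.4] 0.96
plunger_handle [359.8 205.4] 0.93
plunger_handle [297.  258.5] 0.59
barrel_mouth [267.9 205. ] 0.93
barrel_mouth [337.6 227.4] 0.75
barrel_mouth [287.1 183.5] 0.73
0.123 [266.0338 203.6438]
0.129 [266.0586 201.0083]
0.132 [266.071  199.6857]
0.17 [266.2301 182.6471]
0.21 [266.4016 164.1165]
```

View pics/side5.png

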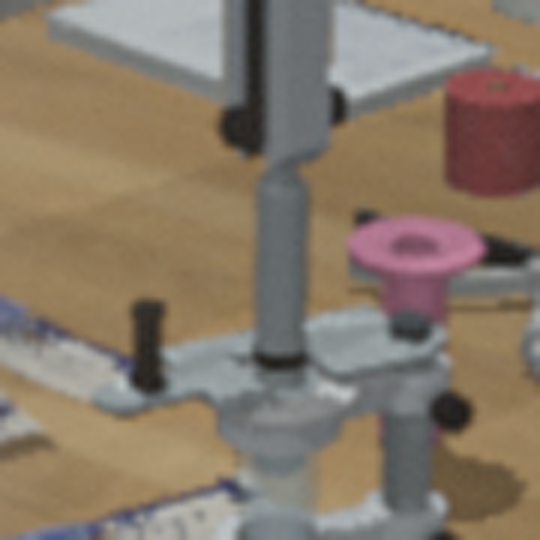

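The band (crop row 360, about row 199) already shows above the keeper, at an estimated z of 132–136 mm. The keeper is closed. Raise it about 4 mm more for margin, then verify.

```bash
python3 -m jog '-0.0003 -0.0001 0.004 0 0.08;0 0 0 0 0.08;0 0 0 0 0.08;0 0 0 0 0.08'
python3 - <<'E'
from h import *
np.set_printoptions(precision=4,suppress=True)
S=cam("side");save(S,"side6.png",(200,140,330,290),4);T=cam("top")
o=env.get_obs();print(o["position"],o["contact_force"],o["ft_torque"],abs(o["qvel"]).max())
v=[]
for n,nm in(("side","plunger_band"),("side","plunger_handle"),("side","barrel_mouth"),("side","keeper_peg"),("top","keeper_peg")):
 for r in finder.landmark_of(n,nm)[:2]: print(nm,np.round(r["position"],1),round(r["confidence"],2))
zs=np.arange(.11,.24,.001);rows=[proj(S,[.516,.1915,z])[1] for z in zs]
import sys
for q in(196.5,157,203.6): print(q,np.interp(-q,-np.array(rows),zs))
# band row by darkness along rod
c=S["pixels"][180:212,261:271].astype(int).max(2).mean(1);print(np.round(c).astype(int))
E
```

```text
t: 8.68
position: [0.514, 0.1917, 0.215]
tcp_rot: [-1.527, 0.945, 1.532]
contact_force: [0.7, 0.4, -2.4]
width: 0.124
[0.514  0.1918 0.215 ] [-0.0488  0.4723 -2.3695] [-0.0144 -0.0134 -0.042 ] 0.001460170225121214
plunger_band [267.4 199.1] 0.94
plunger_band [295.4 289.3] 0.67
plunger_handle [294.7 257. ] 0.82
plunger_handle [268.1 158.8] 0.66
barrel_mouth [263.1 207.3] 0.79
barrel_mouth [341.2 229.8] 0.64
keeper_peg [243.1 197.7] 0.64
keeper_peg [265.9 253.6] 0.55
keeper_peg [284.5 241.1] 0.58
196.5 0.13919593225318613
157 0.22500591979939144
203.6 0.12309990788576097
[108 107 108 108 108 108 108 108 108 108 109 109 110 111 113 111 109  96
  67  54  80 108 112 116 128 132 124 124 130 138 128 118]
```

View pics/side6.png

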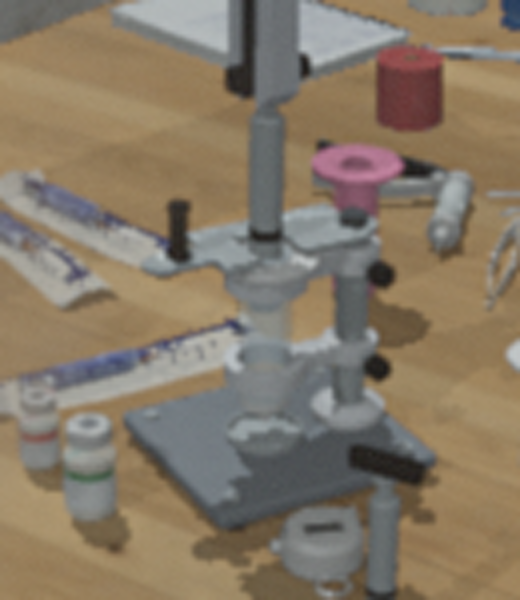

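Run:
```python
from h import *
S=cam("side");o,_=ray(S,(266,199));a=np.array([.516,.1915]);u=(o[:2]-a)/np.linalg.norm(o[:2]-a)
f=lambda z,r:proj(S,[*(a+u*r),z])
zs=np.arange(.12,.15,.0005)
print("band z",np.interp(-199.0,-np.array([f(z,.009)[1] for z in zs]),zs))
print("flange front rim z .118 expected",f(.118,.028),"peg top/bot exp",proj(S,[.4696,.1792,.159]),proj(S,[.4696,.1792,.129]))
g=S["pixels"].astype(int).max(2)
print("peg col",g[184:212,244].tolist(), "fingertip col",g[150:172,268].tolist(),g[150:172,262].tolist(),"tips exp",f(.207,0.),"neck/rod shoulder: ", [ (z,f(z,.0)[1]) for z in(.195,.2,.205)])
```

```text
band z 0.13776308581503466
flange front rim z .118 expected [265.95613314 211.88962645] peg top/bot exp [244.08438888 191.34592868] [244.23239406 204.92132431]
peg col [143, 143, 145, 148, 146, 124, 76, 54, 52, 51, 49, 50, 45, 49, 47, 44, 47, 47, 45, 44, 42, 70, 114, 105, 119, 154, 166, 166] fingertip col [114, 113, 114, 114, 115, 115, 115, 113, 115, 117, 115, 116, 115, 112, 102, 90, 88, 94, 92, 100, 116, 109] [45, 40, 42, 46, 43, 41, 45, 45, 44, 41, 43, 43, 42, 52, 90, 135, 143, 139, 130, 120, 114, 114] tips exp [266.38858572 165.52821412] neck/rod shoulder:  [(0.195, np.float64(171.1391812477724)), (0.2, np.float64(168.80825197931102)), (0.205, np.float64(166.46737011653954))]
```

The band centre is about 14–15 mm above the mouth, a rise of about 54 mm, so it's inside the 48–64 mm window. The lateral force is about 0.5 N and the grip is firm. The peg still appears where the fully home position projects. Handing in.

```bash
python3 -c "
from plant import env
o=env.get_obs();print(o['t'],o['position'],o['contact_force'],o['width']);print(env.sign_off())"
```

```text
9.075 [0.51397104 0.19176206 0.21503726] [ 0.02229446 -0.14670565 -1.50942433] 0.1251290768472305
the job is handed in; nothing more can be done
None
```

The keeper is closed over the flange, and the plunger is drawn and still held. I handed the job in at 9.1 s.

- **Keeper:** I gripped its peg lightly and swung it until it met its stop, at about 9 N. The peg then measured (0.470, 0.179) in the top view, the home position I had worked out. The last side view still showed it there.
- **Plunger:** I pinched the cross handle across its width (11.7 mm measured, 12 mm given). I then drew it straight up with a 25 N grip. Sideways force stayed at about 1 N or less, and the only steady load was roughly the plunger's weight, so nothing bound.
- **Band:** in the last picture the whole band shows above the keeper. Its centre works out at z ≈ 0.138 m, about 15 mm above the mouth, a rise of about 54 mm.
- **Surroundings:** the vials, tally counter and peel pack look unmoved in the last side picture. I checked this by eye only.

**Disagreements:**
- The networks' side-view points scattered by up to about 12 mm. I relied on the top view, the wrist view and the stand's geometry instead.
- The tool crept up about 4 mm while closing on the handle, so arm position alone puts the band only between 0.135 and 0.139 m. The picture agrees with that range.

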